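# Fit the second roller of the leaf stripper and hold it down on its spring

### The job

We are half-way through a roller change on the leaf stripper: one roller already stands on the outer hub. Take the roller of the same pattern (studded with studded, ribbed with ribbed) from the rack, lower it into the empty hub, turn it until its splines mesh and push it fully home against the spring; finish still gripping it and pressing it down, since the spring lifts it again if you let go before I swing the bearing bridge over. Leave the other rollers and the things on the bench where they are.

Things in the scene. Friction and masses are not known exactly. Their poses are not given: they have to be found in the camera images.
- machine: bench leaf stripper, fixed: grey gear housing 170 x 265 mm, deck 28 mm high, with two steel drive hubs (54 mm round, 34 mm tall), a bearing bridge swung off on a 202 mm high post, a low feed shelf on its -x side and a motor. Origin on the bench midway between the hubs; along its y the empty hub is at +40 mm, the occupied one at -40 mm, the post at -130 mm, the motor beyond
- outer_hub (a point): centre of the top face of the occupied hub, 62 mm above the bench; the roller already fitted stands here
- socket (a point): centre of the mouth of the empty hub, 62 mm above the bench, z up. The hole is 34 mm deep: a round bore for a 16 mm stem (about 4 mm play) with four slots 9.5 mm wide reaching out to 17 mm radius, along this point's +x, -x, +y and -y. The slots are at any angle to the machine and do not turn (the drive is locked). A roller is home when its flange lies on this face
- thrust_pad (a joint): sprung brass pad in the bottom of the empty hub, m pushed down: 0 = up (its top 20 mm below the mouth), 0.010 = roller fully home. It pushes back with 8 N at first and 15 N at 0.010, so a roller that is let go rises 10 mm
- rack: fixed steel parking rack, 300 x 92 mm, its top plate 62 mm above the bench, with three 40 mm holes 95 mm apart along its x; origin on the bench under the middle hole. The two loose rollers are in the hole at -95 mm and the middle one, in either order; a fixed one is in the hole at +95 mm
- studded_spare: loose roller, 0.3 to 0.43 kg, in the rack: black rubber drum, 56 mm across, with rows of round studs. Origin: centre of the underside of its 56 mm flange, z up along its axis. Drum up to z = 102 mm, round collar (28 mm across) to 106 mm, then a square steel end, 20 x 20 mm, up to 142 mm, its faces square to the roller's x and y: grip it there
- studded_stem (a point): foot of studded_spare's 16 mm steel stem, 30 mm below its origin, same axes. The stem has four spline teeth, 6.5 mm wide, out to 15 mm radius, from 8 to 26 mm above the foot, along +x, -x, +y and -y (square to the faces of the square end). With the teeth off the slots the roller stands about 22 mm above home
- ribbed_spare: loose roller in the rack, the same in all sizes as studded_spare, but its black rubber drum has ten straight ribs along its length instead of studs
- ribbed_stem (a point): foot of ribbed_spare's stem, the same as studded_stem
- studded_mate: roller with studs, same sizes and origin, that cannot be taken: it stands either on the occupied hub of the machine or in the far hole (+95 mm) of the rack
- ribbed_mate: roller with ribs, same sizes and origin, that cannot be taken: it stands in the other of those two places
- spanner: bystander: spanner 150 mm long lying on the bench, origin under it
- tape_roll: bystander: clear tape roll, 60 mm across, 24 mm high, origin at its underside
- spray: bystander: white bottle, 68 mm across, 170 mm tall, origin at its underside
- tub: bystander: white closed tub, 84 mm across, 75 mm tall, origin at its underside
- twine: bystander: twine spool, 60 mm across, 63 mm tall, origin at its underside
- secateurs: bystander: closed secateurs 160 mm long lying on the bench, red handles, origin under the pivot
Things that resemble listed ones, but are neither listed nor needed, are in the scene too. What is shaped like the studded_spare but red is not meant.

How it is judged:
By the outcome, as a careful person would: the job done as asked, in the order asked, and still so for the second after the job is handed in, while the arm keeps its last pose, push and grip.
It also fails if it takes over 48 s, if anything falls off the work surface, if the arm or the gripper's body presses on something with over 40 N, if the wrist force passes 120 N, or if a joint passes its speed limit or range.

### The arm

A 6-joint arm with a two-finger parallel gripper is mounted at the origin on the work surface. World frame = base frame: x ahead of the robot, y to its left, z up, the work surface at z = 0. Lengths are in mm, angles in rad, forces in N, time in s.
With the tool pointing down it reaches from about 300 to 775 mm from the base axis. Payload 14.6 kg.
Tool frame: the origin (TCP) lies midway between the tips of the shut fingers; the grasp point (between the pads) lies 19 mm behind it (pinch_z is the distance from the TCP to the grasp point, in mm); z points along the fingers, y is the direction in which the jaws open and shut (so a half turn about z gives the same grasp; the last joint's range is limited). The gripper opens to 94 mm and grips with 3 to 60 N. Pads are 16 mm wide; open, the fingers measure 119 mm over their backs; the gripper's body (75 mm by 177 mm) begins 78 mm behind the grasp point.
Start: joints at [-1.2, 0.3, 1.521, -0, 1.321, -0.067], TCP at [233.163, -498.12, 180.846] pointing down, gripper open.
Joint ranges: [-3.03, 3.03], [-0.79, 2.21], [0.23, 2.52], [-1.04, 4.18], [0, 3.07], [-2.55, 2.55]. Speed limits (rad/s): [2.22, 2.22, 2.57, 3.14, 3.14, 3.14].

### API

Orientations are given as [roll, pitch, yaw] about the fixed x, y, z axes, in that order (R = Rz(yaw) Ry(pitch) Rx(roll)).
In Python, from cell import read_state, camera, sign_off, pinch_z gives the robot as it stands. The module is installed in compiled form; this text tells all that it offers.
- The arm moves only by the tool servo_tool, never from a script. Its argument "series" is a list of rows, each a list of 6 numbers: the shift along the tool's x, y, z in cm, then the turn, a rotation vector about the tool's x, y, z in rad. In form: [[tx, ty, tz, rx, ry, rz], ...]. A call has exactly 10 rows; each row is the pose to reach, as a shift and turn from the pose commanded when the call began, along the tool's axes at that moment; what a row does not reach only later rows make up. A row lasts 1/12 s, in which the tool goes at most 41.7 mm and 7.16 degrees, less where a joint would pass 70% of its speed; a pose out of reach is approached as far as the arm can. A call with a gripper value outside its range is refused whole. "gripper" is the finger opening in cm, from 0 to 9.4, set as the call begins (left out, the last holds). The fingers move at their own pace and stop on an object; "grip_force" is the grip in N (left out, the last holds). Time passes only in rows, so rows that repeat a pose let the fingers close, or fill a call up. It gives the time, the measured TCP pose, the force and the opening at its end, in the units of the state.
- read_state(): the state, without advancing time (a new reading comes with each control period).
- camera(name): name is "side" or "top" or "wrist"; returns a dict with "pixels" (420x560x3 uint8, red, green, blue), "fx", "fy", "cx", "cy" (pixels), "pose" (4x4, takes a point from camera to world coordinates); the wrist camera has in their place "mount" (4x4, takes a point from camera to tool coordinates, whose origin is the TCP and whose axes are the flange's). Camera axes: x right, y down, z forward; pixel columns grow to the right and rows downward; lengths in mm; the calibration is good to about 2 mm. A picture is of the moment at which its call begins: read the wrist's pose just before it. There is no depth.
- sign_off(): hands the job in, once; it reports no verdict.
The state is a dict: "clock": time; "joints": joint angles; "qd": joint speeds; "effort": joint torques, N m; "eef_pos": TCP position; "eef_rot": TCP orientation; "wrist_force": force on the tool from outside, world axes, zero at the start; "moment": the same for the moment, N m; "finger_gap": finger opening in mm.
Only numpy, scipy, OpenCV 4.12 (cv2) and the standard library are available. Lean on these libraries where they do the work, as an engineer would, in place of code of your own. Each camera call takes 0.05 s, during which the arm holds its last target.

## Working session

There is one attempt and no reset: what is moved stays moved. The work goes in short steps, Python scripts to look and compute and a tool call to move; the robot and the scene stay as the last step left them, time stands still between calls to the robot, and variables do not carry over. Pictures are saved under pics/ and viewed, and the job is handed in when it is done.

Besides the shell and the picture viewer there is one more tool, called after "Request:" as name([rows], argument=value, ...), one row to a line, values as JSON. servo_tool: Moves the arm, as the interface text tells. Its arguments: {"type":"object","properties":{"series":{"type":"array"},"gripper":{"type":"number"},"grip_force":{"type":"number"}},"required":["series"]}

```bash
mkdir -p pics; cat > h.py <<'E'
import numpy as np, cv2
from cell import read_state, camera, sign_off, pinch_z
from scipy.spatial.transform import Rotation as R
def snap(n,f):
    s=read_state(); c=camera(n)
    if 'pose' in c: T=np.array(c['pose'])
    else:
        T0=np.eye(4); T0[:3,:3]=R.from_euler('xyz',s['eef_rot']).as_matrix(); T0[:3,3]=s['eef_pos']
        T=T0@np.array(c['mount'])
    cv2.imwrite('pics/'+f+'.png',cv2.cvtColor(c['pixels'],cv2.COLOR_RGB2BGR))
    np.savez('pics/'+f+'.npz',p=c['pixels'],K=[c['fx'],c['fy'],c['cx'],c['cy']],T=T)
def ray(f,u,v):
    d=np.load('pics/'+f+'.npz'); fx,fy,cx,cy=d['K']; T=d['T']
    r=T[:3,:3]@np.array([(u-cx)/fx,(v-cy)/fy,1]); return T[:3,3],r
def onz(f,u,v,z):
    o,r=ray(f,u,v); return o+r*(z-o[2])/r[2]
def proj(f,P):
    d=np.load('pics/'+f+'.npz'); fx,fy,cx,cy=d['K']; q=np.linalg.inv(d['T'])@np.append(P,1); return q[0]/q[2]*fx+cx,q[1]/q[2]*fy+cy
E
python3 - <<'E'
from h import *
for n in ['side','top','wrist']:
    snap(n,n+'0'); d=np.load(f'pics/{n}0.npz'); print(n,d['K'],d['T'].round(3).tolist())
print(read_state(),pinch_z)
E
```

```text
side [545.96155719 545.96155719 280.30249046 214.34162602] [[0.912, -0.225, 0.342, 92.154], [-0.409, -0.461, 0.787, -1108.821], [-0.019, -0.858, -0.513, 778.908], [0.0, 0.0, 0.0, 1.0]]
top [430.49704963 430.49704963 284.93236884 210.6012131 ] [[-0.013, -0.989, 0.144, 388.121], [-1.0, 0.011, -0.009, -10.182], [0.007, -0.144, -0.989, 1200.351], [0.0, 0.0, 0.0, 1.0]]
wrist [360.094693   360.094693   284.28626886 210.70718202] [[0.424, -0.879, -0.22, 297.104], [-0.906, -0.411, -0.102, -469.591], [-0.001, 0.243, -0.97, 382.724], [0.0, 0.0, 0.0, 1.0]]
{'clock': 0.15, 'joints': array([-1.19958492e+00,  3.00338446e-01,  1.52142499e+00, -1.82174435e-05,
        1.32068982e+00, -6.66307839e-02]), 'qd': array([ 6.17641197e-05,  6.79526292e-04, -1.54084702e-03, -1.11279854e-03,
        2.59504803e-03,  9.54641135e-04]), 'effort': array([ 7.45049801e-04, -5.31963265e+01, -3.52819240e+01,  7.08320062e-02,
        2.36300047e-02, -8.10313600e-05]), 'eef_pos': array([ 233.09184924, -497.92842724,  180.42513654]), 'eef_rot': array([-3.14073278e+00, -3.96926742e-05,  4.37846695e-01]), 'wrist_force': array([-0.09240134, -0.29726982, -0.41057619]), 'moment': array([-0.0204907 , -0.02076207,  0.02222102]), 'finger_gap': 93.92956942861845} 18.8
```

View pics/side0.png

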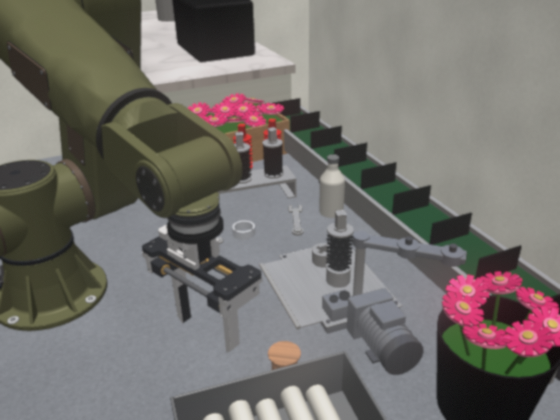

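View pics/top0.png

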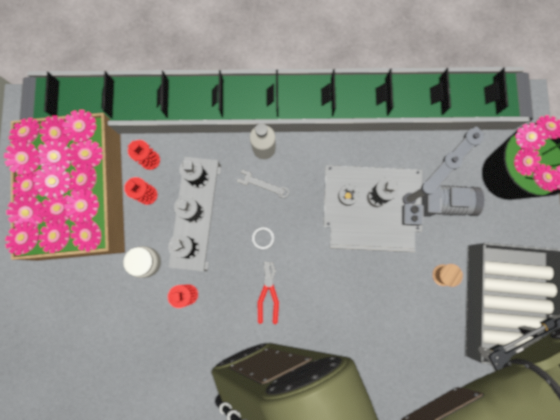

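View pics/wrist0.png

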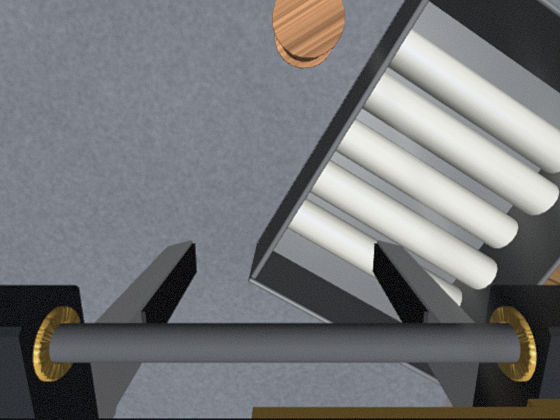

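```bash
python3 - <<'E'
import cv2,numpy as np
t=cv2.imread('pics/top0.png');s=cv2.imread('pics/side0.png')
a=cv2.resize(t[145:280,150:225],None,fx=4,fy=4,interpolation=cv2.INTER_CUBIC)
b=cv2.resize(t[155:260,320:425],None,fx=4,fy=4,interpolation=cv2.INTER_CUBIC)
h=560;o=np.zeros((h,800,3),np.uint8);o[:540,:300]=a;o[:420,310:730]=b;cv2.imwrite('pics/z1.png',o)
a=cv2.resize(s[100:200,210:310],None,fx=4,fy=4,interpolation=cv2.INTER_CUBIC)
b=cv2.resize(s[200:300,300:400],None,fx=4,fy=4,interpolation=cv2.INTER_CUBIC)
cv2.imwrite('pics/z2.png',np.hstack([a,b]))
E
```

```text
(no output)
```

View pics/z1.png

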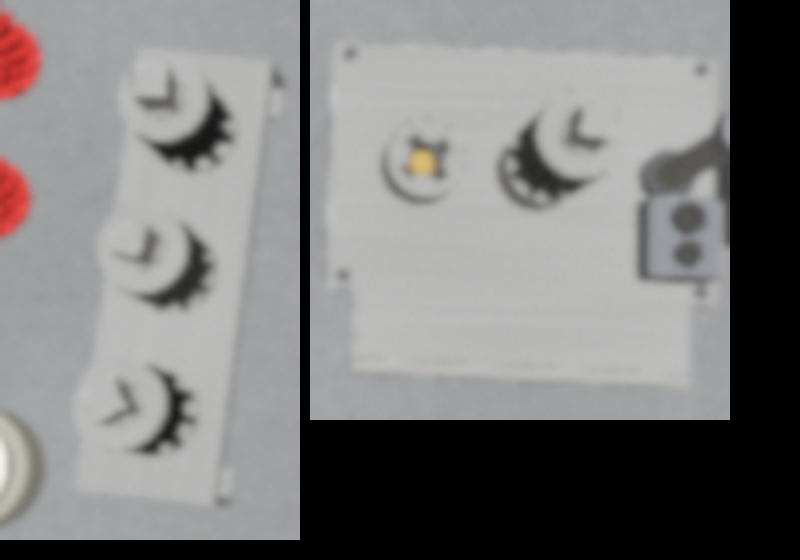

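View pics/z2.png

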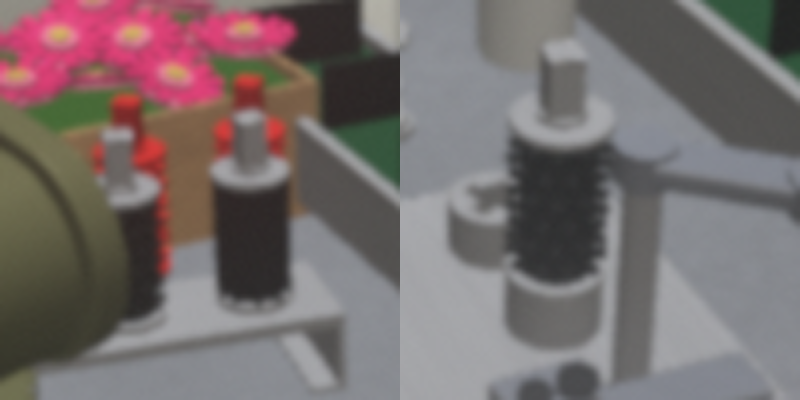

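```bash
python3 - <<'E'
from h import *
# crop (x/4+150, y/4+145) ; square-end tops
for n,(u,v) in dict(far=(150,80),mid=(128,238),near=(106,400)).items():
    print(n,onz('top0',150+u/4,145+v/4,204))
for n,(u,v) in dict(far=(188,150),mid=(172,300),near=(158,420)).items(): pass
print('hub',onz('top0',320+(420-310)/4,155+162/4,62),'mate',onz('top0',320+(585-310)/4,155+128/4,204))
for u,v in [(135,48),(270,62),(215,500),(78,488)]: print('rack corner',onz('top0',150+u/4,145+v/4,62))
for u,v in [(330,45),(718,65),(692,385),(352,372)]: print('mach corner',onz('top0',320+(u-310)/4,155+v/4,28))
for n,(u,v) in dict(spray=(262,132)).items(): print(n,onz('top0',u,v,170))
for n,(u,v) in dict(tub=(140,262)).items(): print(n,onz('top0',u,v,75))
for u,v in [(145,152),(140,190),(181,296)]: print('red',onz('top0',u,v,60))
E
```

```text
far [645.35288825 210.26754173 204.        ]
mid [550.60315559 221.20536741 204.        ]
near [456.06892542 231.79715974 204.        ]
hub [ 593.24696214 -189.50227986   62.        ] mate [ 586.95975781 -265.36188401  204.        ]
rack corner [704.43794479 252.30521347  62.        ]
rack corner [693.69616073 160.62314598  62.        ]
rack corner [399.54339086 193.58165527  62.        ]
rack corner [408.43828712 283.20014043  62.        ]
mach corner [ 683.13038591 -134.66250425   28.        ]
mach corner [ 665.90272267 -405.70548898   28.        ]
mach corner [ 443.26886416 -374.91064345   28.        ]
mach corner [ 454.88788559 -143.7080848    28.        ]
spray [736.33452932  34.74831914 170.        ]
tub [421.9999805  356.43940806  75.        ]
red [720.12194824 358.44780905  60.        ]
red [614.8602972  368.24479222  60.        ]
red [333.38720081 251.95776929  60.        ]
```

```bash
cat >> h.py <<'E'
def down(yaw,tilt=0): return R.from_euler('xyz',[np.pi,0,yaw])*R.from_rotvec([0,tilt,0])
def go(p,rot,s=None):
    s=s or read_state(); R0=R.from_euler('xyz',s['eef_rot'])
    d=R0.inv().apply(np.array(p)-s['eef_pos'])/10; r=(R0.inv()*rot).as_rotvec()
    print('shift cm',d.round(3),'rv',r.round(4),'n rows',np.linalg.norm(d)/4.17,np.degrees(np.linalg.norm(r))/7.16)
E
python3 -c "
from h import *
go([540,20,300],down(1.456,0.4))"
```

```text
shift cm [ 49.756 -33.905 -11.926] rv [ 0.2028  0.3642 -1.0042] n rows 14.719232564238773 8.700556416594788
```

Request:
servo_tool([
  [3,-2,-2,0.02,0.03,-0.1],
  [6,-4,-4,0.04,0.06,-0.2],
  [10,-6.8,-6,0.06,0.1,-0.3],
  [13.3,-9,-8,0.08,0.14,-0.4],
  [16.6,-11.3,-10,0.1,0.18,-0.5],
  [20,-13.6,-12,0.12,0.22,-0.6],
  [23.3,-15.8,-12,0.14,0.25,-0.7],
  [26.6,-18,-12,0.16,0.29,-0.8],
  [30,-20.4,-12,0.18,0.33,-0.9],
  [33.3,-22.6,-12,0.2,0.36,-1.0],
])

```text
clock: 0.98
eef_pos: [432.5, -162.0, 301.0]
eef_rot: [3.14, -0.396, 1.456]
wrist_force: [-0.4, -1.1, 0.6]
finger_gap: 94.2
```

```bash
python3 -c "
from h import *
go([540,20,300],down(1.456,0.4))"
```

```text
shift cm [17.774  8.587  7.563] rv [0.0012 0.0035 0.0002] n rows 5.069208940338839 0.029646183448032874
```

Request:
servo_tool([
  [3,1.4,1.3,0,0,0],
  [6,2.9,2.6,0,0,0],
  [9,4.3,3.9,0,0,0],
  [12,5.7,5.2,0,0,0],
  [15,7.1,6.4,0,0,0],
  [17,8.2,7.3,0,0,0],
  [17.8,8.6,7.6,0,0,0],
  [17.8,8.6,7.6,0,0,0],
  [17.8,8.6,7.6,0,0,0],
  [17.8,8.6,7.6,0,0,0],
])

```text
clock: 1.82
eef_pos: [540.1, 17.0, 299.0]
eef_rot: [-3.141, -0.394, 1.45]
wrist_force: [0.5, 0.3, 0.5]
finger_gap: 94.0
```

```bash
python3 -c "
from h import *
snap('wrist','w1')
snap('side','s1')
snap('top','t1')
s=read_state();print(s['eef_pos'],s['eef_rot'],s['joints'])"
```

```text
[540.25262237  17.08230012 299.21014846] [ 3.14145014 -0.39447886  1.45001615] [-0.24796637  0.21167965  1.41124521  0.39113823  1.57123525 -0.13739979]
```

View pics/w1.png

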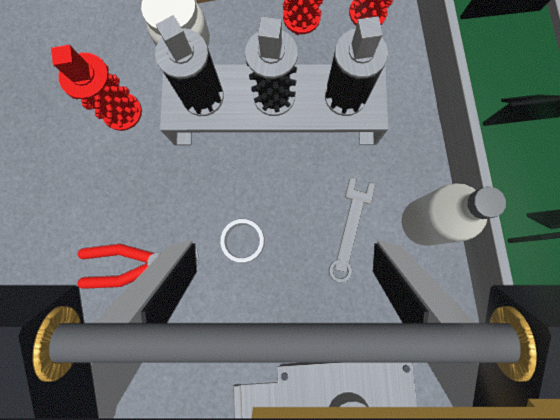

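View pics/s1.png

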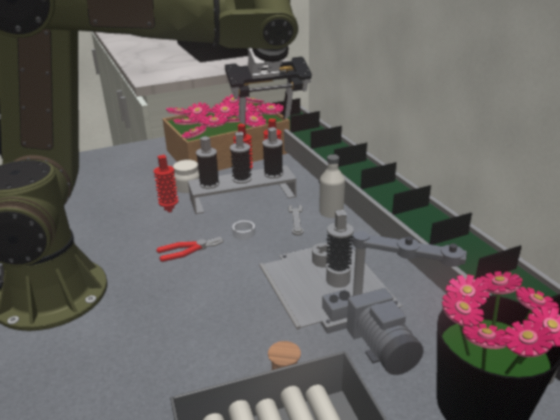

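```bash
python3 -c "
from h import *
go([551,160,290],down(1.456,0))"
```

```text
shift cm [12.864 -0.656  6.353] rv [ 0.0013 -0.3945 -0.0059] n rows 3.4440493522206137 3.1570623306042376
```

Request:
servo_tool([
  [3,-0.1,1.6,0,-0.1,0],
  [6.4,-0.3,3.2,0,-0.2,0],
  [9.6,-0.5,4.8,0,-0.3,0],
  [12,-0.6,5.8,0,-0.38,0],
  [12.9,-0.7,6.3,0,-0.395,0],
  [12.9,-0.7,6.3,0,-0.395,0],
  [12.9,-0.7,6.3,0,-0.395,0],
  [12.9,-0.7,6.3,0,-0.395,0],
  [12.9,-0.7,6.3,0,-0.395,0],
  [12.9,-0.7,6.3,0,-0.395,0],
], gripper=5)

```text
clock: 2.8
eef_pos: [550.8, 159.7, 290.8]
eef_rot: [3.141, -0.0, 1.449]
wrist_force: [-0.3, 0.5, -0.1]
finger_gap: 49.8
```

```bash
python3 -c "
from h import *
snap('wrist','w2')
s=read_state();print(s['eef_pos'],s['eef_rot'],s['joints'],s['finger_gap'])"
```

```text
[550.77852197 159.98499142 290.74643103] [ 3.14141520e+00 -1.02280592e-05  1.44949374e+00] [ 2.18859860e-01  2.98623699e-01  1.27160161e+00 -4.95625225e-05
  1.57119665e+00  3.40162426e-01] 49.766748086636916
```

View pics/w2.png

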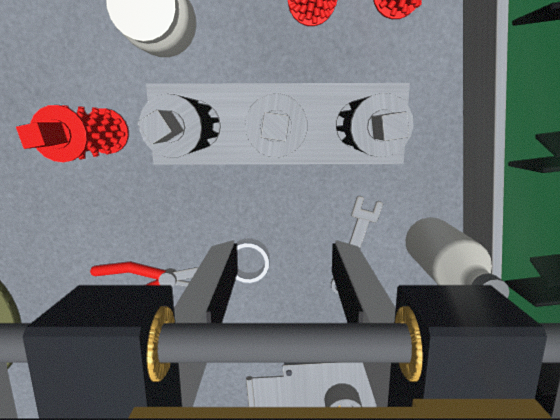

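```bash
python3 - <<'E'
from h import *
g=cv2.cvtColor(cv2.imread('pics/w2.png'),cv2.COLOR_BGR2GRAY)[90:160,240:310]
g=cv2.createCLAHE(6,(2,2)).apply(g)
cv2.imwrite('pics/z3.png',cv2.resize(g,None,fx=8,fy=8,interpolation=cv2.INTER_CUBIC))
E
```

```text
(no output)
```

View pics/z3.png

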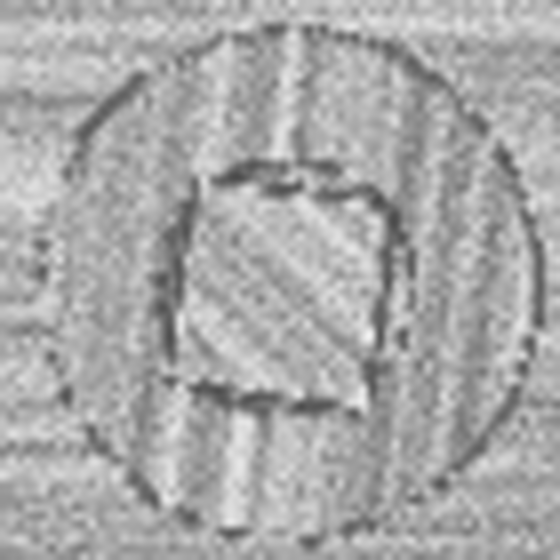

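```bash
python3 - <<'E'
from h import *
c=[(203,180),(393,205),(367,410),(177,382)]
P=np.array([onz('w2',240+u/8,90+v/8,204) for u,v in c]);print(P.round(1),P.mean(0))
for i in range(4):
    d=P[(i+1)%4]-P[i]; print(np.linalg.norm(d),np.degrees(np.arctan2(d[1],d[0])))
print(onz('w2',240+300/8,90+285/8,164))
a=np.mean([ (np.degrees(np.arctan2(*(P[(i+1)%4]-P[i])[[1,0]]))+45)%90-45 for i in range(4)]);print(a,np.radians(a))
y=np.radians(a+90); 
for yy in (y,): 
  print('yaw',yy); go([*P.mean(0)[:2],240],down(yy))
E
```

```text
[[545.9 236.1 204. ]
 [563.9 231.5 204. ]
 [559.  212.4 204. ]
 [540.8 217.4 204. ]] [552.40480071 224.32457803 204.        ]
18.55926419934576 -14.233927049730683
19.725467432953522 -104.2753901650104
18.908767978362416 164.76755985035797
19.39930686756887 74.70007361984561
[553.20959215 224.66921266 164.        ]
-14.760420936134377 -0.25761794431584856
yaw 1.313178382479048
shift cm [ 6.406 -0.618  5.075] rv [ 0.0002 -0.      0.1363] n rows 1.9654655557614735 1.0908241819008537
```

```bash
python3 - <<'E'
from h import *
go([552,223.5,170],down(1.3132))
E
```

```text
shift cm [ 6.319 -0.649 12.075] rv [ 0.0002 -0.      0.1363] n rows 3.27189633753633 1.0906511942389345
```

Request:
servo_tool([
  [3.2,-0.3,1,0,0,0.07],
  [6.0,-0.6,2,0,0,0.13],
  [6.3,-0.65,4,0,0,0.136],
  [6.3,-0.65,6,0,0,0.136],
  [6.3,-0.65,8,0,0,0.136],
  [6.3,-0.65,10,0,0,0.136],
  [6.3,-0.65,11,0,0,0.136],
  [6.3,-0.65,11.7,0,0,0.136],
  [6.3,-0.65,12.0,0,0,0.136],
  [6.3,-0.65,12.0,0,0,0.136],
])

```text
clock: 3.68
eef_pos: [551.8, 224.4, 170.7]
eef_rot: [3.141, 0.0, 1.315]
wrist_force: [-0.7, -0.2, -1.3]
finger_gap: 49.9
```

Request:
servo_tool([
  [0,0,0,0,0,0],
  [0,0,0,0,0,0],
  [0,0,0,0,0,0],
  [0,0,0,0,0,0],
  [0,0,0,0,0,0],
  [0,0,0,0,0,0],
  [0,0,0,0,0,0],
  [0,0,0,0,0,0],
  [0,0,0,0,0,0],
  [0,0,0,0,0,0],
], gripper=1, grip_force=50)

```text
clock: 4.52
eef_pos: [551.7, 224.6, 170.7]
eef_rot: [3.141, 0.0, 1.316]
wrist_force: [-1.2, -0.3, 4.8]
finger_gap: 19.3
```

```bash
python3 - <<'E'
from h import *
s=read_state();print(s)
E
```

```text
{'clock': 4.5167, 'joints': array([ 3.25289918e-01,  4.09618374e-01,  1.39701999e+00, -2.55112769e-04,
        1.33482865e+00,  5.80637489e-01]), 'qd': array([-9.02243770e-05, -8.46900684e-04,  1.75280853e-03, -3.93783074e-04,
       -4.65933764e-04,  4.73256288e-04]), 'effort': array([-3.48054338e-01, -5.70973921e+01, -3.42042983e+01, -4.51728597e-02,
       -3.59951388e-01,  1.97962165e-02]), 'eef_pos': array([551.68234928, 224.6145641 , 170.74070647]), 'eef_rot': array([3.14135154e+00, 1.38484457e-04, 1.31550837e+00]), 'wrist_force': array([-1.20925122, -0.32692515,  4.79524835]), 'moment': array([-0.01236256,  0.21939187, -0.02721847]), 'finger_gap': 19.292509672833965}
```

Request:
servo_tool([
  [0,0,-0.5,0,0,0],
  [0,0,-1.5,0,0,0],
  [0,0,-3,0,0,0],
  [0,0,-5,0,0,0],
  [0,0,-7,0,0,0],
  [0,0,-9,0,0,0],
  [0,0,-10,0,0,0],
  [0,0,-10.5,0,0,0],
  [0,0,-10.5,0,0,0],
  [0,0,-10.5,0,0,0],
])

```text
clock: 5.35
eef_pos: [551.4, 224.5, 274.5]
eef_rot: [-3.14, 0.001, 1.315]
wrist_force: [-0.3, -0.5, -3.2]
finger_gap: 19.1
```

```bash
python3 - <<'E'
from h import *
s=read_state();print(s['wrist_force'],s['finger_gap'],s['moment'])
snap('side','s3')
t=cv2.imread('pics/s3.png');cv2.imwrite('pics/z4.png',cv2.resize(t[40:220,160:340],None,fx=3,fy=3))
go([507,-217,240],down(0.3))
go([490,0,275],down(0.9))
E
```

```text
[-0.34064017 -0.47256013 -3.20326978] 19.14945623250344 [-0.05572933 -0.03170001 -0.00454305]
shift cm [-43.83    6.868   3.468] rv [-8.0000e-04  2.2000e-03  1.0154e+00] n rows 10.671434934317718 8.12577869221073
shift cm [-23.268  -0.265  -0.05 ] rv [-0.0014  0.0018  0.4154] n rows 5.580241690576196 3.3244868556398655
```

View pics/z4.png

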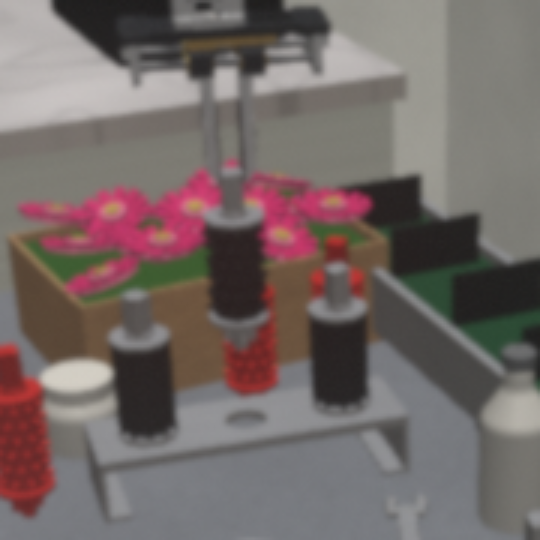

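Request:
servo_tool([
  [-1.5,0,0,0,0,0.03],
  [-4,0,0,0,0,0.09],
  [-7,0.3,0,0,0,0.16],
  [-10,0.7,0,0,0,0.24],
  [-13,1.2,0,0,0,0.32],
  [-16,1.7,0,0,0,0.4],
  [-19,2.2,0,0,0,0.48],
  [-22,2.7,0,0,0,0.56],
  [-25,3.2,0,0,0,0.64],
  [-28,3.7,0,0,0,0.72],
])

```text
clock: 6.23
eef_pos: [516.0, -57.0, 274.6]
eef_rot: [-3.141, 0.001, 0.592]
wrist_force: [0.4, -0.5, -2.2]
finger_gap: 18.9
```

```bash
python3 - <<'E'
from h import *
go([507,-217,242],down(0.3))
E
```

```text
shift cm [-9.663 12.778  3.262] rv [-0.0007  0.0016  0.2916] n rows 3.9205542304057373 2.3331170952499085
```

Request:
servo_tool([
  [-1.9,2.5,0.5,0,0,0.06],
  [-3.8,5,1,0,0,0.12],
  [-5.7,7.5,1.6,0,0,0.18],
  [-7.5,10,2.3,0,0,0.23],
  [-8.9,11.8,2.9,0,0,0.27],
  [-9.6,12.7,3.2,0,0,0.29],
  [-9.6,12.8,3.2,0,0,0.29],
  [-9.6,12.8,3.2,0,0,0.29],
  [-9.6,12.8,3.2,0,0,0.29],
  [-9.6,12.8,3.2,0,0,0.29],
])

```text
clock: 7.07
eef_pos: [509.3, -214.4, 243.9]
eef_rot: [3.141, -0.0, 0.307]
wrist_force: [-0.7, 0.5, -3.4]
finger_gap: 19.2
```

```bash
python3 - <<'E'
from h import *
snap('wrist','w4');snap('top','t4')
s=read_state();print(s['eef_pos'],s['eef_rot'],s['joints'])
g=cv2.imread('pics/w4.png')
E
```

```text
[ 509.28771325 -214.63104639  243.97862363] [ 3.14098286e+00 -1.50950045e-04  3.07006222e-01] [-4.64941462e-01  2.65518849e-01  1.41878171e+00 -3.33823163e-04
  1.45675859e+00  7.98886586e-01]
```

View pics/w4.png

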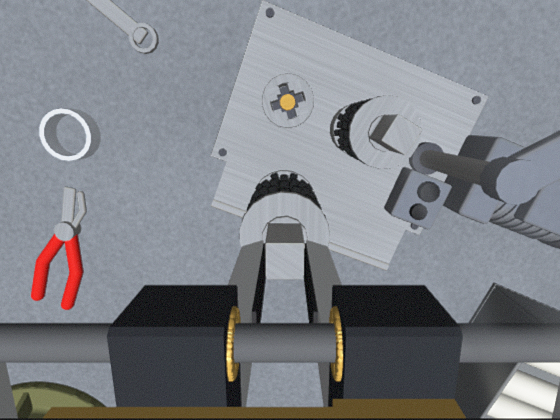

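```bash
python3 - <<'E'
from h import *
im=np.load('pics/w4.npz')['p']
g=cv2.cvtColor(im,cv2.COLOR_RGB2GRAY)
hsv=cv2.cvtColor(im,cv2.COLOR_RGB2HSV)
m=((hsv[...,1]>90)&(abs(hsv[...,0].astype(int)-20)<12)).astype(np.uint8); m[:, :250]=0;m[:,330:]=0;m[:70]=0;m[135:]=0
ys,xs=np.nonzero(m);print('brass',xs.mean(),ys.mean(),len(xs))
c=cv2.createCLAHE(4,(2,2)).apply(g[66:136,253:323])
cv2.imwrite('pics/z5.png',cv2.resize(c,None,fx=8,fy=8,interpolation=cv2.INTER_CUBIC))
E
```

```text
brass 287.03015075376885 101.7035175879397 199
```

View pics/z5.png

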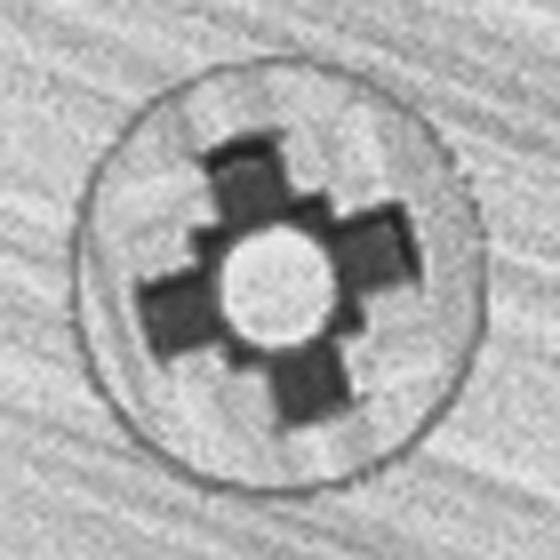

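```bash
python3 - <<'E'
from h import *
f=lambda u,v: onz('w4',253+(u+.5)/8-.5,66+(v+.5)/8-.5,62)
C=f(279,280);print('C',C)
T,B,Rr,L=f(241,143),f(316,414),f(410,239),f(149,324)
for a,b in((T,B),(L,Rr)):
    d=b-a;print(np.linalg.norm(d),(np.degrees(np.arctan2(d[1],d[0]))+45)%90-45)
print('pad',onz('w4',287.0,101.7,42))
# held roller tip/ square measured in same picture vs mate
im=np.load('pics/t4.npz')['p']
cv2.imwrite('pics/z6.png',cv2.resize(cv2.cvtColor(im,cv2.COLOR_RGB2BGR)[150:260,310:430],None,fx=5,fy=5,interpolation=cv2.INTER_CUBIC))
E
```

```text
C [ 596.47308604 -191.46638821   62.        ]
34.517207318276 33.82396405900906
34.90460267419365 34.924292577419806
pad [ 596.25058092 -191.22266333   42.        ]
```

View pics/z6.png

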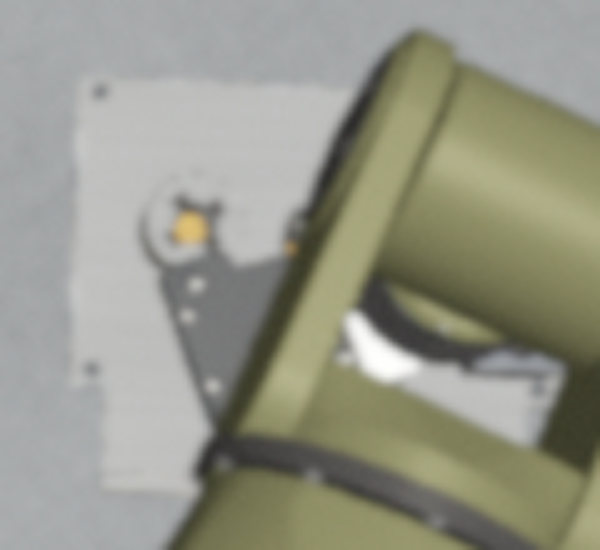

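```bash
python3 - <<'E'
from h import *
g=cv2.imread('pics/w4.png')[165:295,235:335]
cv2.imwrite('pics/z7.png',cv2.resize(g,None,fx=6,fy=6,interpolation=cv2.INTER_CUBIC)[:,:])
g2=cv2.resize(g,None,fx=4.6,fy=4.6,interpolation=cv2.INTER_CUBIC);cv2.imwrite('pics/z7.png',g2);print(g2.shape)
E
```

```text
(598, 460, 3)
```

View pics/z7.png

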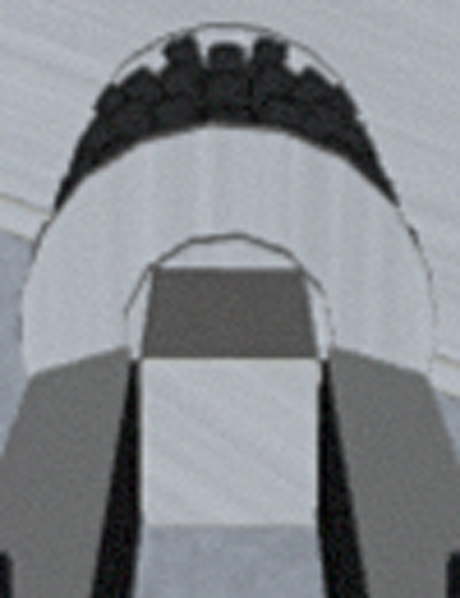

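```bash
python3 - <<'E'
from h import *
s=np.array([509.28771325,-214.63104639,243.97862363]); R0=R.from_euler('xyz',[3.14098286,-1.50950045e-04,3.07006222e-01])
def t(u,v,zt): # tool-plane
    return R0.inv().apply(onz('w4',235+(u+.5)/4.6-.5,165+(v+.5)/4.6-.5,s[2]-zt)-s)
P=np.array([t(u,v,-33.3) for u,v in [(142,360),(318,360),(320,525),(140,525)]]);print(P.round(2),P.mean(0))
print('drum top front', t(222,125,170.7-164), 'collar front',t(232,236,170.7-168),'square foot front',t(228,268,170.7-168))
print('drum top sides', t(22,300,6.7),t(435,300,6.7),'flange front',t(225,24,170.7-64))
print('socket tool', R0.inv().apply(np.array([596.47,-191.47,62])-s))
E
```

```text
[[ 11.56  -8.25 -33.3 ]
 [ 11.56  10.68 -33.29]
 [ -7.64  11.16 -33.29]
 [ -7.64  -8.71 -33.31]] [  1.95814018   1.21940268 -33.29896741]
drum top front [29.47109452  0.19814087  6.70457081] collar front [15.79190758  1.48327149  2.70328881] square foot front [11.53232451  0.97089313  2.70233338]
drum top sides [  6.00047311 -26.18670262   6.68493861] [ 6.00086041 28.25318513  6.71813577] flange front [ 29.15768475   0.32125584 106.70461831]
socket tool [ 90.0778089    4.15795338 181.99479228]
```

```bash
python3 - <<'E'
from h import *
go([595.3,-191.8,210],down(0.6))
E
```

```text
shift cm [8.889 0.421 3.399] rv [ 6.00e-04 -1.00e-04 -2.93e-01] n rows 2.2843431666934415 2.344601653480132
```

Request:
servo_tool([
  [1.5,0.1,0,0,0,-0.05],
  [3.5,0.2,0,0,0,-0.12],
  [5.5,0.3,0,0,0,-0.19],
  [7.5,0.4,0,0,0,-0.25],
  [8.7,0.42,0.5,0,0,-0.29],
  [8.89,0.42,1.5,0,0,-0.293],
  [8.89,0.42,2.7,0,0,-0.293],
  [8.89,0.42,3.4,0,0,-0.293],
  [8.89,0.42,3.4,0,0,-0.293],
  [8.89,0.42,3.4,0,0,-0.293],
])

```text
clock: 8.0
eef_pos: [594.4, -193.0, 209.5]
eef_rot: [-3.141, 0.001, 0.597]
wrist_force: [-0.0, 1.0, -2.6]
finger_gap: 19.2
```

```bash
python3 - <<'E'
from h import *
snap('wrist','w5');snap('side','s5')
s=read_state();print(s['eef_pos'],s['eef_rot'],s['joints'],s['wrist_force'],s['moment'])
go([595.3,-191.8,190],down(0.6))
t=cv2.imread('pics/s5.png');cv2.imwrite('pics/z8.png',cv2.resize(t[160:310,270:420],None,fx=4,fy=4,interpolation=cv2.INTER_CUBIC))
E
```

```text
[ 594.93690634 -193.12897813  210.438922  ] [ 3.14041586e+00 -2.61014842e-04  5.97581489e-01] [-3.72222924e-01  4.52202556e-01  1.24522493e+00 -4.53851279e-04
  1.44304700e+00  6.01049637e-01] [ 0.20881136  0.26934422 -2.44763088] [ 0.01983906  0.02616343 -0.00119782]
shift cm [ 0.104 -0.092  2.044] rv [ 0.0012 -0.0003 -0.0024] n rows 0.4912542178205585 0.021625077790379692
```

View pics/z8.png

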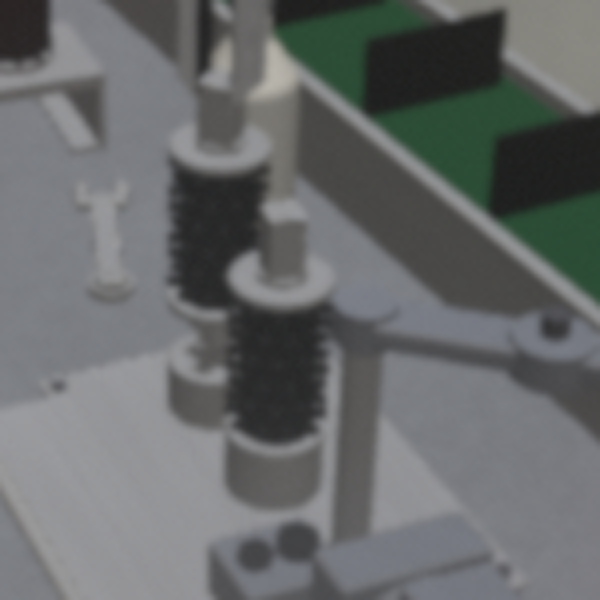

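View pics/w5.png

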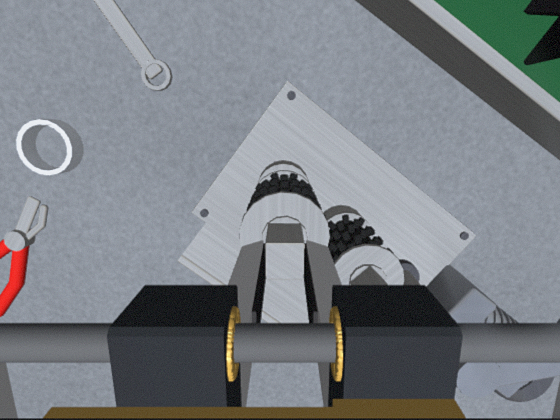

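```bash
python3 - <<'E'
from h import *
g=cv2.imread('pics/w5.png')[145:245,230:340]
cv2.imwrite('pics/z9.png',cv2.resize(g,None,fx=7,fy=5.9 and 7,interpolation=cv2.INTER_CUBIC)[:600])
E
```

```text
(no output)
```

View pics/z9.png

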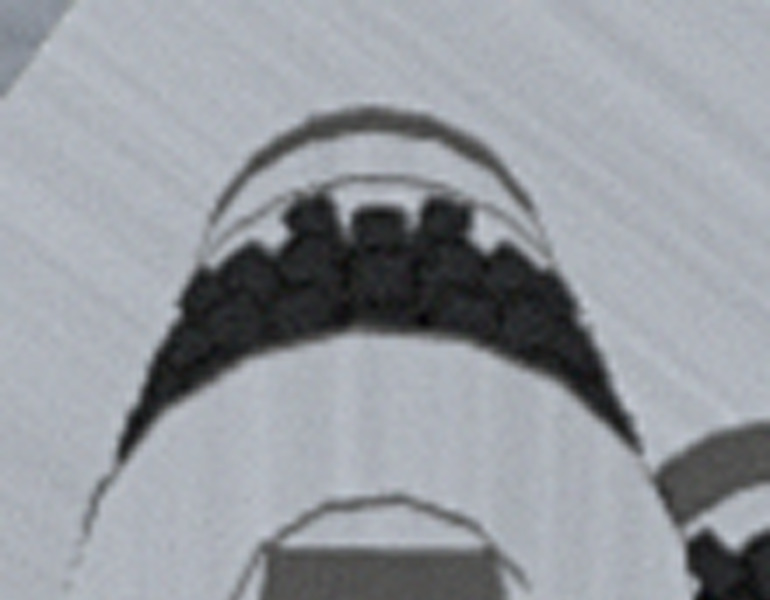

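```bash
python3 - <<'E'
from h import *
s=np.array([594.937,-193.129,210.439]); R0=R.from_euler('xyz',[3.1404,-2.6e-4,.5976])
def t(u,v,zt):
    return R0.inv().apply(onz('w5',230+(u+.5)/7-.5,145+(v+.5)/7-.5,s[2]-zt)-s).round(2)
print('hub',t(375,133,148.4),'sides',t(213,222,148.4),t(537,214,148.4))
print('hubbase',t(372,107,182.4))
print('flange',t(378,178,106.7),t(378,178,108.7),'drum',t(378,327,6.7),t(383,495,2.7))
E
```

```text
hub [ 28.89  -0.59 148.41] sides [ 16.49 -23.24 148.38] [ 17.59  22.01 148.43]
hubbase [ 28.86  -1.2  182.41]
flange [ 2.8250e+01 -2.0000e-02  1.0671e+02] [ 2.7980e+01 -3.0000e-02  1.0871e+02] drum [29.15  0.35  6.71] [15.62  0.76  2.7 ]
```

Request:
servo_tool([
  [0.05,-0.03,0,0,0,0],
  [0.11,-0.06,0.2,0,0,0],
  [0.11,-0.06,0.5,0,0,0],
  [0.11,-0.06,0.8,0,0,0],
  [0.11,-0.06,1.1,0,0,0],
  [0.11,-0.06,1.3,0,0,0],
  [0.11,-0.06,1.5,0,0,0],
  [0.11,-0.06,1.5,0,0,0],
  [0.11,-0.06,1.5,0,0,0],
  [0.11,-0.06,1.5,0,0,0],
])

```text
clock: 8.93
eef_pos: [595.7, -191.7, 194.8]
eef_rot: [3.141, 0.0, 0.598]
wrist_force: [0.7, 0.2, -3.6]
finger_gap: 19.4
```

```bash
python3 - <<'E'
from h import *
s=read_state();print(s['eef_pos'],s['eef_rot'],s['wrist_force'],s['moment'])
E
```

```text
[ 595.70914251 -191.70968647  194.76076713] [3.14118749e+00 1.90696541e-04 5.98450252e-01] [ 0.66207368  0.24368232 -3.6290696 ] [ 0.01518903  0.02005422 -0.01822977]
```

Request:
servo_tool([
  [0,0,0.1,0,0,0],
  [0,0,0.2,0,0,0],
  [0,0,0.3,0,0,0],
  [0,0,0.4,0,0,0],
  [0,0,0.5,0,0,0],
  [0,0,0.55,0,0,0],
  [0,0,0.6,0,0,0],
  [0,0,0.6,0,0,0],
  [0,0,0.6,0,0,0],
  [0,0,0.6,0,0,0],
])

```text
clock: 9.77
eef_pos: [595.7, -191.7, 188.7]
eef_rot: [3.141, 0.0, 0.598]
wrist_force: [-0.8, -0.8, -3.3]
finger_gap: 19.1
```

```bash
python3 - <<'E'
from h import *
s=read_state();print(s['eef_pos'],s['eef_rot'],s['wrist_force'],s['moment'])
E
```

```text
[ 595.65046935 -191.69560745  188.67341236] [3.14133057e+00 2.78628524e-04 5.98453032e-01] [-0.80606353 -0.75706802 -3.3391005 ] [-0.01426471  0.00474707 -0.05781561]
```

Request:
servo_tool([
  [0,0,0.2,0,0,0],
  [0,0,0.4,0,0,0],
  [0,0,0.6,0,0,0],
  [0,0,0.8,0,0,0],
  [0,0,1.0,0,0,0],
  [0,0,1.1,0,0,0],
  [0,0,1.2,0,0,0],
  [0,0,1.3,0,0,0],
  [0,0,1.3,0,0,0],
  [0,0,1.3,0,0,0],
], grip_force=60)

```text
clock: 10.6
eef_pos: [596.1, -191.8, 176.9]
eef_rot: [3.14, -0.001, 0.598]
wrist_force: [-0.3, -0.1, 7.9]
finger_gap: 19.3
```

```bash
python3 - <<'E'
from h import *
s=read_state();print(s['eef_pos'],s['eef_rot'],s['wrist_force'],s['moment'])
E
```

```text
[ 596.12504027 -191.82134862  176.87927591] [ 3.13957462e+00 -1.01942147e-03  5.98479262e-01] [-0.26084346 -0.08205756  7.85873782] [0.19002278 0.21236509 0.01488294]
```

Request:
servo_tool([
  [0,0,0.1,0,0,0],
  [0,0,0.2,0,0,0],
  [0,0,0.3,0,0,0],
  [0,0,0.4,0,0,0],
  [0,0,0.45,0,0,0],
  [0,0,0.5,0,0,0],
  [0,0,0.55,0,0,0],
  [0,0,0.6,0,0,0],
  [0,0,0.6,0,0,0],
  [0,0,0.6,0,0,0],
])

```text
clock: 11.43
eef_pos: [596.4, -191.9, 171.5]
eef_rot: [3.139, -0.002, 0.598]
wrist_force: [-0.6, 1.1, 11.9]
finger_gap: 19.2
```

```bash
python3 - <<'E'
from h import *
s=read_state();print(s['eef_pos'],s['eef_rot'],s['wrist_force'],s['moment'])
E
```

```text
[ 596.37246513 -191.88317423  171.52334117] [ 3.13871024e+00 -1.67900220e-03  5.98497038e-01] [-0.64200429  1.12691688 11.8664291 ] [ 0.22941519  0.34559714 -0.00594586]
```

Nearly home; press on another 1.5 mm and watch for the force step of the flange landing.

Request:
servo_tool([
  [0,0,0.03,0,0,0],
  [0,0,0.06,0,0,0],
  [0,0,0.09,0,0,0],
  [0,0,0.12,0,0,0],
  [0,0,0.15,0,0,0],
  [0,0,0.15,0,0,0],
  [0,0,0.15,0,0,0],
  [0,0,0.15,0,0,0],
  [0,0,0.15,0,0,0],
  [0,0,0.15,0,0,0],
])

```text
clock: 12.27
eef_pos: [596.6, -191.9, 170.8]
eef_rot: [3.138, -0.002, 0.599]
wrist_force: [-2.5, 1.5, 14.6]
finger_gap: 18.9
```

```bash
python3 - <<'E'
from h import *
s=read_state();print(s['eef_pos'],s['eef_rot'],s['wrist_force'],s['moment'])
E
```

```text
[ 596.58867556 -191.88277219  170.83014832] [ 3.13789929e+00 -2.35179199e-03  5.98520523e-01] [-2.46537315  1.50599525 14.57273223] [ 0.44657762  0.56595812 -0.05747618]
```

Request:
servo_tool([
  [0,0,0.03,0,0,0],
  [0,0,0.06,0,0,0],
  [0,0,0.09,0,0,0],
  [0,0,0.12,0,0,0],
  [0,0,0.15,0,0,0],
  [0,0,0.15,0,0,0],
  [0,0,0.15,0,0,0],
  [0,0,0.15,0,0,0],
  [0,0,0.15,0,0,0],
  [0,0,0.15,0,0,0],
])

```text
clock: 13.1
eef_pos: [596.9, -192.0, 170.8]
eef_rot: [3.136, -0.003, 0.599]
wrist_force: [-4.8, 3.3, 25.0]
finger_gap: 19.3
```

```bash
python3 - <<'E'
from h import *
s=read_state();print(s['eef_pos'],s['eef_rot'],s['wrist_force'],s['moment'])
snap('side','s9');snap('wrist','w9')
t=cv2.imread('pics/s9.png');cv2.imwrite('pics/z10.png',cv2.resize(t[160:310,270:420],None,fx=4,fy=4,interpolation=cv2.INTER_CUBIC))
E
```

```text
[ 596.93563753 -191.96021735  170.77328676] [ 3.13638039 -0.0034834   0.59860108] [-4.80608724  3.26947855 25.03598268] [0.733952   1.17782803 0.01270499]
```

View pics/z10.png

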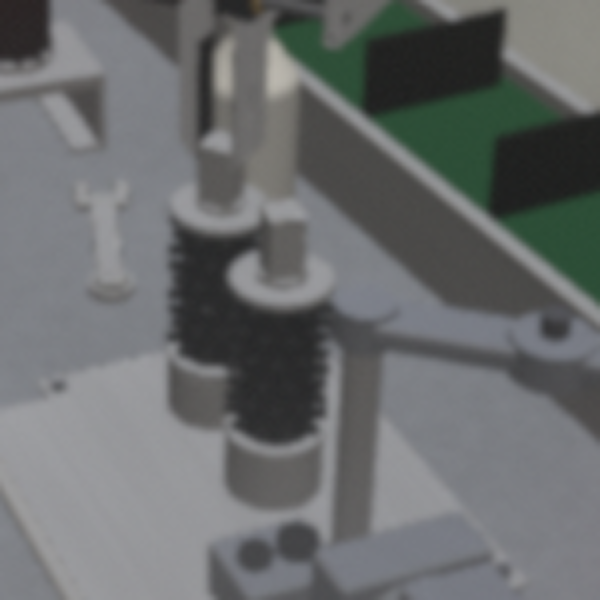

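View pics/w9.png

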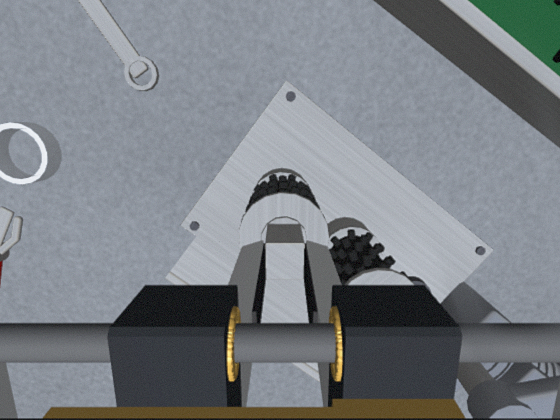

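```bash
python3 - <<'E'
from h import *
s=read_state();print(s['clock'],s['eef_pos'],s['wrist_force'],s['finger_gap'])
if s['wrist_force'][2]>15 and abs(s['eef_pos'][2]-170.8)<1: print(sign_off())
E
```

```text
13.2 [ 596.93711293 -191.95988295  170.77482087] [-4.65072537  2.1795613  25.72314033] 19.174483276546994
the job is handed in; nothing more can be done
None
```

The studded spare is in the empty hub, pushed fully home against the spring, and I handed the job in at 13.2 s with the arm still gripping it and pressing down.

- **Which roller:** the roller on the outer hub is studded, and the only studded one in the rack was in the middle hole, so I took that one.
- **Fit:** the slots sit at about 34° to the robot's x axis. I turned the roller to match before lowering it, and the splines meshed without any contact force.
- **Home:** the tool stopped at z = 170.8 mm, against 170.7 mm when the roller stood on the rack, which is the same height as the hub. Another 1.5 mm of commanded push moved it no further and raised the force from 15 to 25 N, so the flange is on the hub face.
- **Grip:** the opening is steady at 19.2 mm on the 20 mm square end, with no sign of slipping, at 60 N.
- **Scene:** in the last pictures the flange lies on the hub. The arm touched only this roller. I did not re-check every item on the bench one by one.
- **Disagreements:** the top and wrist cameras differed by 2–4 mm on the hub and the roller. I went by the wrist view and corrected by about 1 mm just above the hub. At full press there is also a small side force of about 5 N and a tilt of about 0.3°.

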